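Lock the shaker platform for transport

TASK

Lock the platform of the bench shaker before it is moved: turn the yellow slotted disc by its pegs until its slot lines up with the steel locking bar, then push the bar by its orange tab along its guide, through the slot and the keeper behind it, until the tab is fully home against the two dark stop posts. Push gently with the fingertips and pinch nothing: do not lift the bar out of its guide, and leave the glassware and the bottle standing where they are.

Things in the scene. Friction and masses are not known exactly. Their poses are not given: they have to be found in the camera images.
- shaker: White bench shaker, fixed, 400 mm wide (local y -275 to +125), 350 mm deep (local x -60 to +290). Origin: on the table, straight below the disc's axis; local z up, +y the way the bar is pushed, -x its front. At local x below 60 lies a low deck, 70 mm above the table, with the lock along local x = 0; behind it (x 60 to 290) the blue-grey platform, 109 mm above the table.
- guide (a point): Middle of the bar's dark blue-grey open-topped guide, on its bed (shaker x 0, y -162). The guide runs along the shaker's y, from y -262 to -62; bed 76 mm and side walls 86 mm above the table, 19 mm between the walls, 33 mm over them.
- stops (a point): Midway between the two dark stop posts at the guide's end (shaker x 0), on the plane of their faces that the tab meets (y -62), at their top height, 104 mm above the table. The posts stand 10 to 22 mm either side of the bar's middle, y -62 to -52.
- lock_disc (a joint): Turn of the disc about its upright axis, in rad, growing anticlockwise seen from above. The slot lies along the bar at 0 and again at pi; starts between 0.6 and 2.54; stops at -0.3 and 3.44. Stays where it is left; needs about 2 to 3 N at a peg.
- disc_center (a point): Centre of the yellow disc (80 mm across), at the level of its top face, 89 mm above the table. The slot is open on top, 22 mm wide, 14 mm deep, right across the disc along this point's y axis. The disc does not move sideways.
- peg_a (a point): Top centre of one black upright peg on the disc, 10 mm across, standing 26 mm above the disc's top face (top 115 mm above the table), 28 mm from the disc's axis, square to the slot: at local -x of the shaker when the joint is 0.
- peg_b (a point): Top centre of the other, equal black peg, on the far side of the axis, at local +x of the shaker when the joint is 0.
- lock_bar: Loose steel locking bar, about 0.28 kg, lying in the guide: 16 mm wide, 12 mm high, 172 mm long. Origin: on its underside, below the front face of its tab; y points to the nose (tip at y +142, tail end at y -30). Starts with the nose short of the disc (origin at shaker y -218 to -188); home when the tab touches the stop posts (origin at shaker y -62). Slides with about 1 to 3 N.
- bar_tab (a point): Top centre of the bar's orange tab, 46 mm above the bar's underside, 122 mm above the table. The tab is 44 mm wide (x), 32 mm high and 10 mm thick (bar y -10 to 0); its lower edge is 2 mm above the bar's top.
- bar_nose (a point): Tip of the bar's nose, at mid height of the bar. The nose is rounded (radius 8 mm): a slot that is off by less than about 0.1 rad is drawn into line by it, one that is far off blocks it.
- keeper (a point): Centre of the opening in the steel keeper bracket beyond the disc (shaker x 0, y 56 to 74). Opening 22 mm wide; top of its roof 98 mm above the table; joined to the platform on its +x side.
- flask: Conical glass flask, 76 mm across its foot, 104 mm high, loose on the platform. Origin: centre of its underside. Not to be disturbed.
- brown_bottle: Brown bottle with black cap, 64 mm across, 150 mm high, loose on the table to the left (+y) of the shaker. Origin: centre of its underside. Not to be disturbed.
- beaker: Glass beaker, 64 mm across, 80 mm high, loose on the table to the right (-y) of the shaker. Origin: centre of its underside. Not to be disturbed.

How it is judged:
By the outcome, as a careful person would: the job done as asked, in the order asked, and still so for the second after the job is handed in, with the robot touching nothing.
It also fails if it takes over 51 s, if anything falls off the work surface, if the arm or the gripper's body presses on something with over 40 N, if the wrist force passes 120 N, or if a joint passes its speed limit or range.

ROBOT

A 6-joint arm with a two-finger parallel gripper is mounted at the origin on the work surface. World frame = base frame: x ahead of the robot, y to its left, z up, the work surface at z = 0. Lengths are in m, angles in rad, forces in N, time in s.
With the tool pointing down it reaches from about 0.375 to 0.975 m from the base axis. Payload 3.8 kg.
Tool frame: the origin (TCP) lies between the finger pads; the fingertips stand 25 mm ahead of it and the grasp point (between the pads) lies 6 mm ahead of it; z points along the fingers, y is the direction in which the jaws open and shut (so a half turn about z gives the same grasp; the last joint's range is limited). The gripper opens to 85 mm and grips with 20 to 120 N. Pads are 22 mm wide; open, the fingers measure 114 mm over their backs; the gripper's body (76 mm by 85 mm) begins 54 mm behind the grasp point. The pads swing forward as they close: fully open they stand 13 mm farther back than shut.
Start: joints at [1.305, 0.264, 1.604, -0, 1.274, -0.037], TCP at [0.153, 0.657, 0.256] pointing down, gripper open.
Joint ranges: [-2.63, 2.63], [-0.94, 2.18], [0.31, 2.57], [-1.31, 4.45], [0, 2.66], [-2.55, 2.55]. Speed limits (rad/s): [2.57, 2.57, 3.14, 3.14, 3.14, 3.14].

INTERFACE

Orientations are given as a unit quaternion [w, x, y, z].
In Python, from rig import arm, grip, telemetry, capture, get_calibration gives the robot as it stands. Calls block until the motion is done:
- arm.goto(position, orientation): joint-space move of the TCP to a pose.
- arm.move_linear(position, velocity=0.15, rotation=None): straight line of the TCP; rotation=None keeps the orientation; velocity is the mean speed in m/s.
- arm.move_joints(angles): joint-space move.
- grip(opening, f_grip=None): opening from 0.0 (shut) to 1.0 (fully open); f_grip is the grip in N (None keeps the last); returns when the fingers have stopped.
- arm.hold(seconds).
- arm.inverse_kinematics(position, orientation): joint angles nearest the present ones, or None.
- telemetry.get_obs(): the state.
- capture(name): name is "scene" or "top" or "wrist"; returns the picture (480x640x3 uint8, blue, green, red); there is no depth.
- get_calibration(name): a dict with "fovy" (degrees; the focal length in pixels is half the picture's height over the tangent of half this angle, whatever the lens; pixels are square), "cx", "cy" (the principal point, pixels), "T" (4x4, takes a point from camera to world coordinates); the wrist camera has in their place "tool_from_camera" (4x4, takes a point from camera to tool coordinates, whose origin is the TCP and whose axes are the flange's). Camera axes: x right, y down, z forward; pixel columns grow to the right and rows downward; lengths in m; the calibration is good to about 2 mm. A picture is of the moment at which its call begins: read the wrist's pose just before it. get_calibration takes no time and is no camera call.
A pose or a line that the arm cannot do raises arm.IKError and nothing moves.
- arm.sign_off(): hands the job in, once; it reports no verdict.
The state is a dict: "time_s": time; "qpos": joint angles; "joint_vel": joint speeds; "joint_efforts": joint torques, N m; "position": TCP position; "orientation": TCP orientation; "ft_force": force on the tool from outside, world axes, zero at the start; "torque": the same for the moment, N m; "gripper_width": opening from 0.0 (shut) to 1.0 (fully open).
Only numpy, scipy, OpenCV 4.12 (cv2) and the standard library are available. Lean on these libraries where they do the work, as an engineer would, in place of code of your own. Each camera call takes 0.05 s, during which the arm holds its last target.

## Working session

There is one attempt and no reset: what is moved stays moved. The work goes in short steps, each a Python script; the robot and the scene stay as the last script left them, time stands still between calls to the robot, and variables do not carry over. Pictures are saved under pics/ and viewed, and the job is handed in when it is done.

```bash
ls; mkdir -p pics
python3 - <<'E'
from rig import arm, grip, telemetry, capture, get_calibration
import cv2
o=telemetry.get_obs(); print(o['time_s'],o['position'],o['orientation'],o['gripper_width'])
for n in("scene","top","wrist"):
    c=get_calibration(n); print(n,c)
    cv2.imwrite(f"pics/{n}0.png",capture(n))
E
```

```text
pics
0.0 [0.15290159 0.65675633 0.25494638] [-1.65668124e-04  1.14130538e-01  9.93465123e-01 -1.11435901e-03] 1.005486084156087
scene {'fovy': 44.2653738723589, 'cx': 325.0424870673494, 'cy': 236.80196348225525, 'T': array([[-0.61027762,  0.55946947, -0.56085216,  1.34135483],
       [ 0.7921724 ,  0.43537933, -0.42767713,  0.58597938],
       [ 0.00491114, -0.70529338, -0.70889853,  0.95296099],
       [ 0.        ,  0.        ,  0.        ,  1.        ]])}
top {'fovy': 53.82325504203393, 'cx': 323.6676512624513, 'cy': 242.9498308137502, 'T': array([[ 0.05420581, -0.97157357,  0.23044855,  0.40848547],
       [-0.99849239, -0.05473775,  0.00408916,  0.05639327],
       [ 0.00864131, -0.23032278, -0.97307592,  1.09898285],
       [ 0.        ,  0.        ,  0.        ,  1.        ]])}
wrist {'fovy': 61.61836600812302, 'cx': 321.51100029764024, 'cy': 235.2506052024457, 'tool_from_camera': array([[ 4.64849977e-04, -9.51935510e-01, -3.06298171e-01,
         7.82855464e-02],
       [ 9.99999731e-01,  6.16453099e-04, -3.98218972e-04,
        -4.36424973e-04],
       [ 5.67897236e-04, -3.06297903e-01,  9.51935540e-01,
        -1.18702972e-01],
       [ 0.00000000e+00,  0.00000000e+00,  0.00000000e+00,
         1.00000000e+00]])}
```

View pics/top0.png

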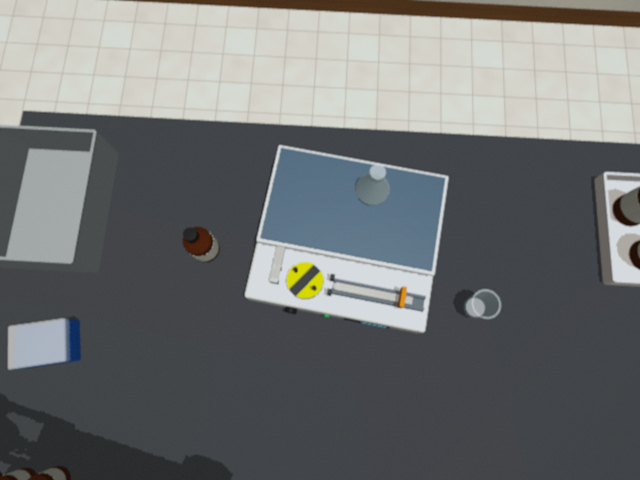

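View pics/scene0.png

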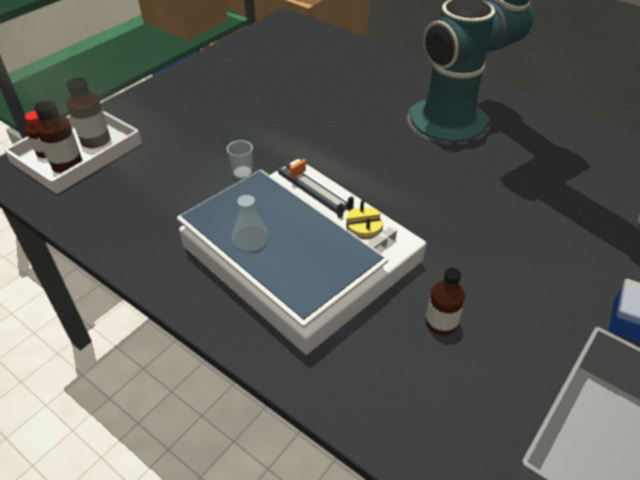

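View pics/wrist0.png

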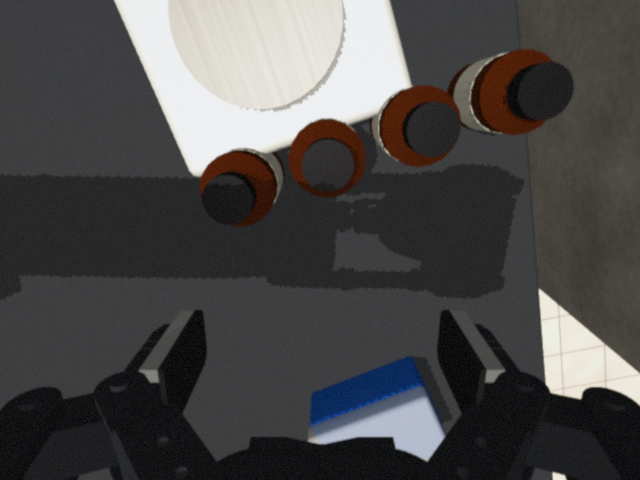

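The top view shows the disc at about (305,281) with its slot running diagonally, the tab at (403,297), the bar's white-grey rail to its left, the flask at (373,187), the bottle at (200,243) and the beaker at (483,304). Next I take rough positions from it.

```bash
cat > h.py <<'E'
from rig import arm, grip, telemetry, capture, get_calibration
import cv2, numpy as np
from scipy.spatial.transform import Rotation as R
def K(c): 
    f=240/np.tan(np.radians(c['fovy'])/2); return np.array([[f,0,c['cx']],[0,f,c['cy']],[0,0,1]])
def toolT(o):
    q=o['orientation']; T=np.eye(4); T[:3,:3]=R.from_quat([q[1],q[2],q[3],q[0]]).as_matrix(); T[:3,3]=o['position']; return T
def camT(name,o=None):
    c=get_calibration(name)
    return c['T'] if name!='wrist' else toolT(o)@c['tool_from_camera']
def cast(uv,z,name,T):
    uv=np.atleast_2d(np.array(uv,float)); k=K(get_calibration(name))
    d=np.c_[uv,np.ones(len(uv))]@np.linalg.inv(k).T@T[:3,:3].T
    s=(z-T[2,3])/d[:,2]; return T[:3,3]+d*s[:,None]
def proj(P,name,T):
    P=np.atleast_2d(P); p=(P-T[:3,3])@T[:3,:3]; p=p@K(get_calibration(name)).T; return p[:,:2]/p[:,2:]
def yellow(im):
    h=cv2.cvtColor(im,cv2.COLOR_BGR2HSV); return cv2.inRange(h,(24,120,80),(36,255,255))
def orange(im):
    h=cv2.cvtColor(im,cv2.COLOR_BGR2HSV); return cv2.inRange(h,(5,150,80),(20,255,255))
def big(m):
    cs,_=cv2.findContours(m,cv2.RETR_EXTERNAL,cv2.CHAIN_APPROX_NONE); return max(cs,key=cv2.contourArea)[:,0,:]
def downq(phi):
    # tool z down, tool y axis (jaws) along world angle phi
    y=np.array([np.cos(phi),np.sin(phi),0]); z=np.array([0,0,-1.]); x=np.cross(y,z)
    q=R.from_matrix(np.c_[x,y,z]).as_quat(); return [q[3],q[0],q[1],q[2]]
E
python3 - <<'E'
from h import *
im=cv2.imread('pics/top0.png'); T=camT('top')
ys,xs=np.nonzero(yellow(im)); pts=np.c_[xs,ys].astype(np.float32)
hull=cv2.convexHull(pts)[:,0]
w=cast(hull,.089,'top',T)[:,:2].astype(np.float32)
print('disc',cv2.minEnclosingCircle(w), cv2.fitEllipse(w))
o=big(orange(im)); m=o.mean(0); print('orange px',m,'world at .115',cast(m,.115,'top',T))
for n,p,z in [('corner FL',(247,298),.07),('corner FR',(425,329),.07),('plat BL',(279,147),.109),('plat BR',(448,177),.109),('bottle',(204,255),0.0),('beaker',(475,308),0),('flask',(372,195),.109)]:
    print(n,cast(p,z,'top',T))
d=cast((305,281),.089,'top',T)[0]
print('yaw FL-FR', (lambda v:np.degrees(np.arctan2(v[1],v[0])))((cast((247,298),.07,'top',T)-cast((425,329),.07,'top',T))[0]))
crop=im[230:340,230:450]; cv2.imwrite('pics/topcrop.png',cv2.resize(crop,None,fx=3.6,fy=3.6,interpolation=cv2.INTER_CUBIC))
for phi in (0,np.pi/2,-np.pi/2): print(phi, arm.inverse_kinematics([.5,0,.35],downq(phi)))
print(toolT(telemetry.get_obs()))
E
```

```text
disc ((0.5637162327766418, 0.09768223017454147), 0.039419885724782944) ((0.564106285572052, 0.0974440723657608), (0.07655046880245209, 0.07806947082281113), 138.30029296875)
orange px [401.84090909 297.40909091] world at .115 [[ 0.53417935 -0.10852547  0.115     ]]
corner FL [[0.52002847 0.22042613 0.07      ]]
corner FR [[ 0.47475412 -0.16690537  0.07      ]]
plat BL [[0.85960252 0.17333891 0.109     ]]
plat BR [[ 0.80948351 -0.20815068  0.109     ]]
bottle [[0.62351284 0.34247297 0.        ]]
beaker [[ 0.53366408 -0.29788915  0.        ]]
flask [[ 0.75750967 -0.04004034  0.109     ]]
yaw FL-FR 83.33307303395443
0 [-4.98206073e-02 -1.17475236e-01  1.84108652e+00 -4.44089210e-16
  1.41798137e+00 -4.98206073e-02]
1.5707963267948966 [-4.98206073e-02 -1.17475236e-01  1.84108652e+00 -4.44089210e-16
  1.41798137e+00 -1.62061693e+00]
-1.5707963267948966 [-4.98206073e-02 -1.17475236e-01  1.84108652e+00 -4.44089210e-16
  1.41798137e+00  1.52097572e+00]
[[-9.73932362e-01  2.26838117e-01 -4.73114180e-04  1.52959351e-01]
 [ 2.26838599e-01  9.73930851e-01 -1.71655776e-03  6.56901533e-01]
 [ 7.13997657e-05 -1.77913171e-03 -9.99998415e-01  2.55229228e-01]
 [ 0.00000000e+00  0.00000000e+00  0.00000000e+00  1.00000000e+00]]
```

View pics/topcrop.png

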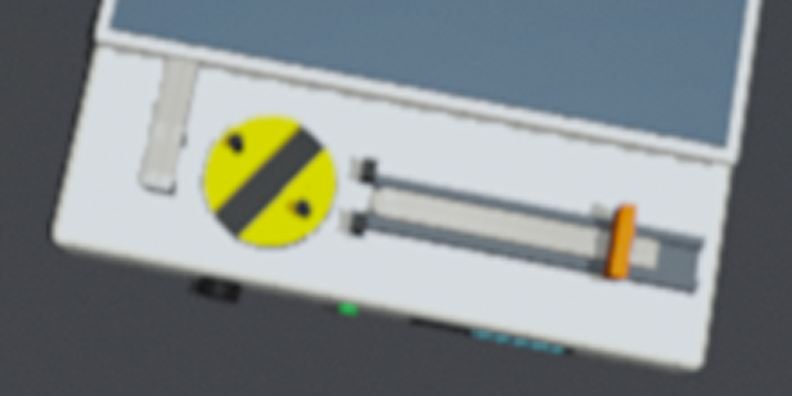

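Rough figures from this view agree with the given sizes: disc radius 39.4 mm, centre near (0.564, 0.098), and shaker +y at about 83° in the world. The slot reads about 0.95 rad, with peg_a at lower right. I'll refine with a wrist view.

Run:
```python
from h import *
arm.goto([.60,.02,.27],downq(np.radians(83)))
o=telemetry.get_obs(); im=capture('wrist'); cv2.imwrite('pics/w1.png',im)
np.save('w1T.npy',camT('wrist',o)); print(o['time_s'],o['position'],o['qpos'])
```

```text
2.8917 [0.60000482 0.02084005 0.26994591] [-6.89393920e-03  1.15652230e-01  1.75342908e+00  2.46133813e-04
  1.27257762e+00 -1.45668245e+00]
```

View pics/w1.png

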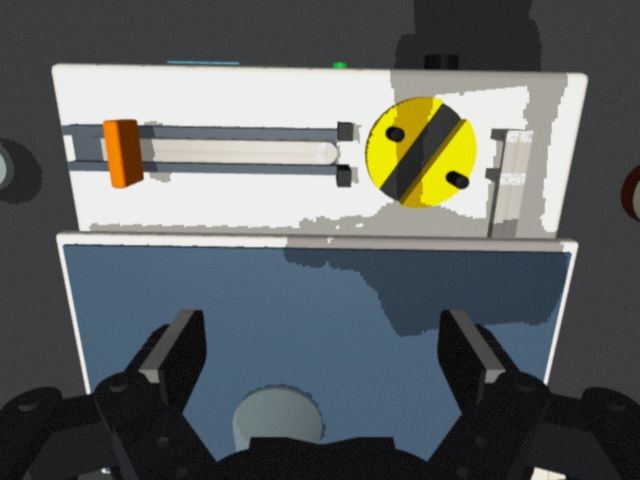

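The wrist view shows the disc at about (421,152), peg_a near (395,133), peg_b near (458,180), the tab at (123,153), and the stop posts at (345,131) and (344,176). I'll turn these into world points.

```bash
cat > meas.py <<'E'
from h import *
def circ(p):
    A=np.c_[2*p,np.ones(len(p))]; s=np.linalg.lstsq(A,(p**2).sum(1),rcond=None)[0]; return s[:2],np.sqrt(s[2]+s[:2]@s[:2])
def measure(im,T,name='wrist'):
    m=cv2.morphologyEx(yellow(im),cv2.MORPH_OPEN,np.ones((3,3)))
    ys,xs=np.nonzero(m); hull=cv2.convexHull(np.c_[xs,ys].astype(np.int32))[:,0]
    c,r=circ(cast(hull,.089,name,T)[:,:2]); print('disc',c,r)
    # dark things in disc
    hm=np.zeros_like(m); cv2.fillConvexPoly(hm,hull,255); hm=cv2.erode(hm,np.ones((5,5)))
    dark=cv2.bitwise_and(hm,cv2.inRange(im.max(2),0,70))
    n,lab,st,ce=cv2.connectedComponentsWithStats(dark)
    for i in range(1,n):
        if st[i,4]<40: continue
        y,x=np.nonzero(lab==i); P=cast(np.c_[x,y],.082,name,T)[:,:2]
        (vx,vy,_,_)=cv2.fitLine(P.astype(np.float32),cv2.DIST_L2,0,.01,.01).ravel()
        print('dark',st[i],ce[i],'dir deg',np.degrees(np.arctan2(vy,vx)),'at .115 rel',cast(ce[i],.115,name,T)[0,:2]-c)
    return c
E
python3 - <<'E'
from meas import *
im=cv2.imread('pics/w1.png'); T=np.load('w1T.npy'); c=measure(im,T)
for row,col in [((60,330),(130,130))]: pass
print('tab hull'); o=big(orange(im)); print(cv2.approxPolyDP(o,3,True)[:,0].tolist())
crop=im[90:220,40:560]; cv2.imwrite('pics/w1a.png',cv2.resize(im[100:210,340:500],None,fx=5,fy=5,interpolation=cv2.INTER_CUBIC)); cv2.imwrite('pics/w1b.png',cv2.resize(im[100:210,50:250],None,fx=4,fy=4,interpolation=cv2.INTER_CUBIC))
g=cv2.cvtColor(im,cv2.COLOR_BGR2HSV)
# guide walls: blue-grey between cols 150..330
gm=cv2.inRange(g,(95,40,40),(125,160,140))
for col in range(160,331,34): print(col,np.nonzero(gm[110:190,col])[0]+110)
E
```

```text
disc [0.56453475 0.097947  ] 0.04026586143722539
dark [ 382  105   78   95 2268] [420.64153439 151.75352734] dir deg -41.019794 at .115 rel [-0.00529921 -0.00584732]
dark [386 127  18  15 199] [394.8241206  133.73366834] dir deg 64.64595 at .115 rel [-0.01909466 -0.022245  ]
dark [446 172  20  15 186] [454.78494624 178.32258065] dir deg 59.76816 at .115 rel [0.01541111 0.01649274]
tab hull
[[133, 120], [103, 123], [113, 186], [123, 187], [142, 178], [137, 126]]
160 [129 130 131 132 135 136 165 166 168 170]
194 [169]
228 []
262 [170 171]
296 [129 167]
330 []
```

View pics/w1a.png

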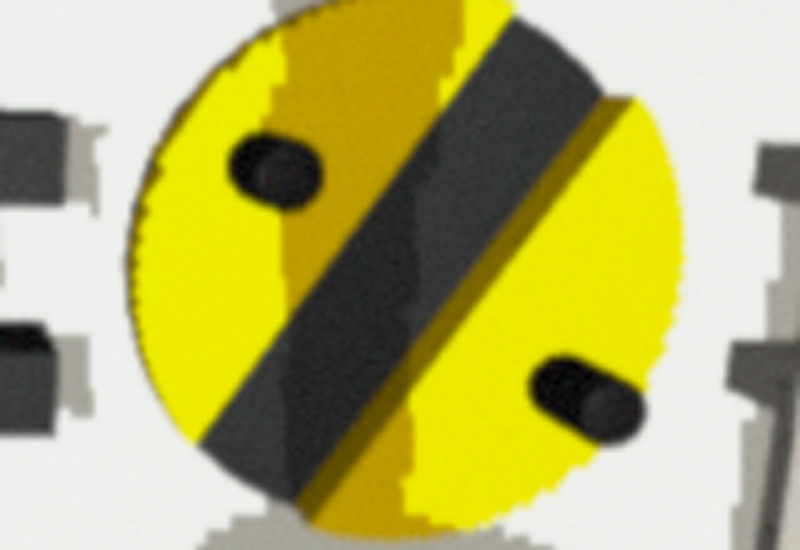

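View pics/w1b.png

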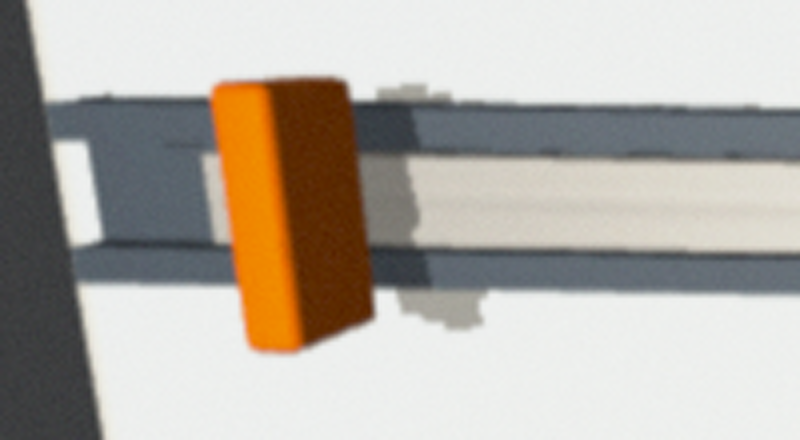

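Run:
```python
from meas import *
T=np.load('w1T.npy'); C=np.array([.5645,.0979])
ang=lambda v:np.degrees(np.arctan2(v[1],v[0]))
pa=cast((398.4,135.6),.115,'wrist',T)[0,:2]; pb=cast((462.4,182.2),.115,'wrist',T)[0,:2]
print('pegs',pa,pb,'mid',(pa+pb)/2,'sep',np.linalg.norm(pa-pb),'dir a->b',ang(pb-pa))
tt=cast([(103.2,122),(117,121),(125,187.5),(112.5,187.5)],.122,'wrist',T)[:,:2]
print('tab',tt,'c',tt.mean(0),'w',np.linalg.norm(tt[0]-tt[3]))
t=tt.mean(0); print('dir tab->disc',ang(C-t),np.linalg.norm(C-t))
# guide outer edges from crop b: upper (47+? ) 
up=cast([(62,125),(340,131)],.086,'wrist',T); lo=cast([(70,169.5),(340,176)],.086,'wrist',T)
gm=cv2.imread('pics/w1.png'); g=cv2.cvtColor(gm,cv2.COLOR_BGR2GRAY).astype(float)
U=[];L=[]
for col in range(160,331,10):
    u=g[105:135,col]; l=g[160:200,col]
    U.append((col,105+np.argmin(np.diff(u))+.5)); L.append((col,160+np.argmax(np.diff(l))+.5))
print(U[::4],L[::4])
for E in (U,L):
    w=cast(E,.086,'wrist',T)[:,:2].astype(np.float32); f=cv2.fitLine(w,cv2.DIST_HUBER,0,.001,.001).ravel(); d=f[:2]*np.sign(f[1]); n=np.array([d[1],-d[0]])
    print('wall dir',ang(d),'disc offset from line (local x)',(C-f[2:])@n)
fr=cast([(57,66),(585,74)],.07,'wrist',T)[:,:2]; print('front edge',ang(fr[1]-fr[0]),np.linalg.norm(fr[1]-fr[0]))
bk=cast([(60,236),(577,243)],.109,'wrist',T)[:,:2]; print('plat edge',ang(bk[1]-bk[0]))
```

```text
pegs [0.54692361 0.07797236] [0.58325558 0.11956615] mid [0.5650896  0.09876926] sep 0.05522730288122259 dir a->b 48.862945403933594
tab [[ 0.51517821 -0.10979188]
 [ 0.51563974 -0.10087659]
 [ 0.55808992 -0.1073446 ]
 [ 0.55708178 -0.1156666 ]] c [ 0.53649741 -0.10841991] w 0.04231337174359683
dir tab->disc 82.27080976854346 0.2082115558151437
[(160, np.float64(122.5)), (200, np.float64(125.5)), (240, np.float64(126.5)), (280, np.float64(126.5)), (320, np.float64(127.5))] [(160, np.float64(180.5)), (200, np.float64(172.5)), (240, np.float64(173.5)), (280, np.float64(173.5)), (320, np.float64(174.5))]
wall dir 82.09304 disc offset from line (local x) 0.017440140632555227
wall dir 82.22165 disc offset from line (local x) -0.01656319454015392
front edge 82.28232089648114 0.3879609947777551
plat edge 82.2776087553086
```

Everything agrees: shaker +y at 82.25°, disc centre (0.5647, 0.0982), θ≈0.988 (0.99 from the slot), tab origin near local y -0.203. Next I turn the disc clockwise by pushing peg_a with closed fingertips.

```bash
cat >> h.py <<'E'
YAW=np.radians(82.25-90); C=np.array([.5647,.0982])
ex=np.array([np.cos(YAW),np.sin(YAW)]); ey=np.array([-np.sin(YAW),np.cos(YAW)])
def L(x,y): return C+ex*x+ey*y
def loc(p): d=np.array(p[:2])-C; return np.array([d@ex,d@ey])
def pusher(th,gap,r=.023,half=.011):
    t=np.array([-np.sin(th),np.cos(th)]); p=r*np.array([-np.cos(th),-np.sin(th)])-t*(.005+half+gap)
    return L(*p), downq(th+YAW)
E
python3 - <<'E'
from h import *
z=.129
p,q=pusher(.988,.007)
arm.goto([*p,.2],q); grip(0.0)
f0=telemetry.get_obs()['ft_force']
arm.move_linear([*p,z],velocity=.12)
o=telemetry.get_obs(); print(o['time_s'],o['position'],o['ft_force']-f0,o['gripper_width'])
for th in np.linspace(.988,0,8):
    p,q=pusher(th,0); arm.move_linear([*p,z],velocity=.05,rotation=q)
    o=telemetry.get_obs(); print(round(th,3),o['time_s'],np.round(o['position']-[*p,z],4),np.round(o['ft_force']-f0,1))
p,q=pusher(0,.010); arm.move_linear([*p,z],velocity=.1)
arm.move_linear([*p,.2],velocity=.15)
o=telemetry.get_obs(); im=capture('wrist'); cv2.imwrite('pics/w2.png',im); np.save('w2T.npy',camT('wrist',o)); cv2.imwrite('pics/t2.png',capture('top'))
print(o['time_s'])
E
```

```text
5.1417 [0.56734741 0.06582332 0.12940928] [-0.61012572  0.41237354  0.0274343 ] 0.0009911370255935113
0.988 5.4333 [0.0002 0.0003 0.0009] [-0.3  0.3  0.1]
0.847 5.725 [0.0006 0.     0.0007] [0.7 0.  0.4]
0.706 6.0167 [ 0.0005 -0.0002  0.0005] [-0.2 -2.1  1.7]
0.565 6.3083 [ 0.0001 -0.0001  0.0001] [ 0.  -1.   1.2]
0.423 6.6 [-0.0001 -0.     -0.0001] [-0.2 -1.3  0.9]
0.282 6.8917 [-0.0003  0.     -0.0002] [-0.  -1.   0.2]
0.141 7.1833 [-0.0003  0.0001 -0.0003] [-1.  -1.2  0.2]
0.0 7.475 [-0.0003  0.0001 -0.0003] [-1.7 -1.4  1. ]
8.35
```

View pics/w2.png

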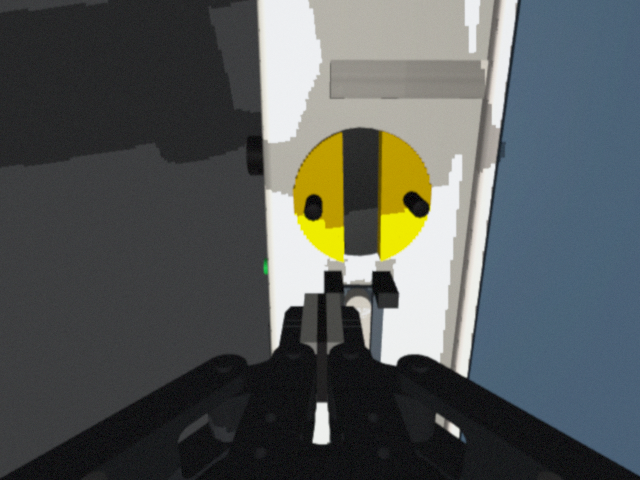

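The disc has turned. The slot (cols 343–380, rows 130–260) is nearly vertical, along the bar. I'll measure its angle.

Run:
```python
from meas import *
im=cv2.imread('pics/w2.png'); T=np.load('w2T.npy'); m=yellow(im)
Lf=[];Rt=[]
for r in range(145,241,5):
    x=np.nonzero(m[r])[0]; 
    mid=361; l=x[x<mid]; rr=x[x>mid]
    Lf.append((l.max()+.5,r)); Rt.append((rr.min()-.5,r))
ang=lambda v:np.degrees(np.arctan2(v[1],v[0]))
for E in(Lf,Rt):
    f=cv2.fitLine(cast(E,.089,'wrist',T)[:,:2].astype(np.float32),cv2.DIST_HUBER,0,.001,.001).ravel(); d=f[:2]*np.sign(f[1]); print('slot edge dir',ang(d),'theta rad',np.radians(ang(d)-82.25), 'x off',loc(f[2:])[0])
pa,pb=cast([(313,203),(420,208)],.115,'wrist',T)[:,:2]; print('peg approx',loc(pa),loc(pb))
```

```text
slot edge dir 84.31331 theta rad 0.036011532 x off -0.010334950932358271
slot edge dir 83.904724 theta rad 0.028880384 x off 0.00940184741218204
peg approx [-0.02757868  0.00409021] [0.02798034 0.00148195]
```

θ≈0.03 rad and the slot is centred, well inside the 0.1 rad draw-in. Next I push the bar by its tab, watching the force.

Run:
```python
from h import *
z=.118; q=downq(YAW)
arm.move_linear([*L(0,-.238),.2],velocity=.2,rotation=q)
arm.move_linear([*L(0,-.238),z],velocity=.12)
f0=telemetry.get_obs()['ft_force']
def st(y,v):
    arm.move_linear([*L(0,y),z],velocity=v); o=telemetry.get_obs(); f=o['ft_force']-f0
    print(round(y,4),round(o['time_s'],2),np.round(loc(o['position']),4),round(o['position'][2],4),'fx,fy,fz',np.round([f[:2]@ex,f[:2]@ey,f[2]],1)); return -(f[:2]@ey)
y=-.226; st(y,.08)
while y<-.0925:
    y+=.012
    y=min(y,-.092)
    if st(y,.06)>10: print('BLOCKED'); break
cv2.imwrite('pics/t3.png',capture('top'))
o=telemetry.get_obs(); cv2.imwrite('pics/w3.png',capture('wrist')); np.save('w3T.npy',camT('wrist',o))
```

```text
-0.226 10.8 [ 0.0005 -0.2254] 0.1188 fx,fy,fz [ 0.6 -0.3 -0.8]
-0.214 11.15 [-1.000e-04 -2.134e-01] 0.118 fx,fy,fz [ 1.4 -0.1 -0.7]
-0.202 11.5 [-2.000e-04 -2.013e-01] 0.1178 fx,fy,fz [ 0.8  0.1 -0.8]
-0.19 11.85 [-1.000e-04 -1.893e-01] 0.118 fx,fy,fz [ 0.6 -0.3  0.4]
-0.178 12.2 [-0.     -0.1774] 0.118 fx,fy,fz [ 0.4 -0.7 -0.2]
-0.166 12.55 [-0.     -0.1654] 0.118 fx,fy,fz [-0.3 -0.8 -0.5]
-0.154 12.9 [-1.000e-04 -1.534e-01] 0.118 fx,fy,fz [ 1.2 -0.5 -1.4]
-0.142 13.25 [-0.     -0.1413] 0.118 fx,fy,fz [ 1.  -0.9 -0.2]
-0.13 13.6 [-1.000e-04 -1.293e-01] 0.118 fx,fy,fz [ 0.8 -0.2 -0.7]
-0.118 13.95 [-1.000e-04 -1.173e-01] 0.1179 fx,fy,fz [ 0.9 -0.1  0.2]
-0.106 14.3 [ 0.     -0.1054] 0.118 fx,fy,fz [ 1.2 -0.4 -0.1]
-0.094 14.65 [ 0.     -0.0934] 0.118 fx,fy,fz [ 1.5  0.1 -1.1]
-0.092 14.9 [ 0.0001 -0.0919] 0.1181 fx,fy,fz [ 0.3 -0.9 -0.2]
```

View pics/w3.png

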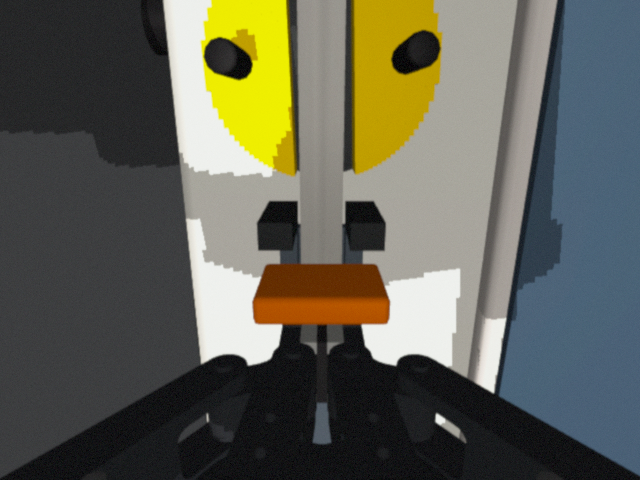

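The bar has passed through the slot, and the tab at (321,293) is a few millimetres short of the posts at (278,225) and (365,225). I'll finish in small steps.

Run:
```python
from h import *
z=.118
f0=np.zeros(3)
y=-.092
for i in range(22):
    y+=.001
    arm.move_linear([*L(0,y),z],velocity=.02); o=telemetry.get_obs(); f=o['ft_force']
    print(round(y,4),round(o['time_s'],2),np.round(loc(o['position']),4),'f',np.round([f[:2]@ex,f[:2]@ey,f[2]],1))
    if f[:2]@ey<-9: print('contact'); break
arm.hold(.3); f=telemetry.get_obs()['ft_force']; print(np.round([f[:2]@ex,f[:2]@ey,f[2]],1))
o=telemetry.get_obs(); cv2.imwrite('pics/w4.png',capture('wrist'))
```

```text
-0.091 15.25 [ 0.0001 -0.0913] f [-0.5 -2.2 -0.4]
-0.09 15.5 [ 0.     -0.0902] f [ 0.3 -4.  -0.2]
-0.089 15.75 [ 0.     -0.0889] f [-0.4 -2.5  0.8]
-0.088 16.0 [-0.     -0.0879] f [ 0.9 -1.7  0.2]
-0.087 16.25 [-0.     -0.0869] f [ 0.3 -2.2  0.6]
-0.086 16.5 [-0.     -0.0859] f [-0.5 -1.8 -0.5]
-0.085 16.75 [-0.     -0.0849] f [-1.3 -1.4  0.2]
-0.084 17.0 [-0.     -0.0839] f [-0.9 -0.8  0.3]
-0.083 17.25 [-0.     -0.0829] f [ 0.5 -1.9  0.2]
-0.082 17.5 [-0.0001 -0.0822] f [ 0.1 -4.9  0.9]
-0.081 17.75 [-0.     -0.0821] f [-0.6 -8.  -0. ]
-0.08 18.0 [-0.     -0.0821] f [ -0.1 -11.2   1.7]
contact
[  0.6 -10.    1.4]
```

View pics/w4.png

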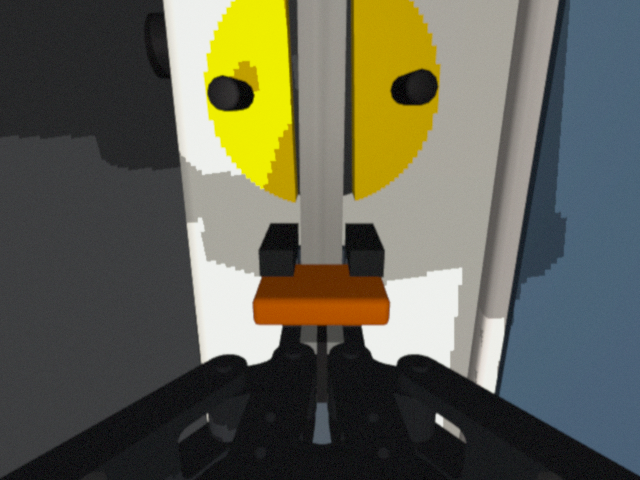

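The tool stalled at local y -0.082 (predicted -0.083) with the force rising to about 10 N, and the picture shows the tab against both posts. Now I back off, rise and check.

Run:
```python
from h import *
arm.move_linear([*L(0,-.100),.118],velocity=.06)
arm.move_linear([*L(0,-.100),.27],velocity=.2)
arm.goto([.60,.02,.30],downq(np.radians(83)))
o=telemetry.get_obs(); im=capture('wrist'); cv2.imwrite('pics/w5.png',im); np.save('w5T.npy',camT('wrist',o)); cv2.imwrite('pics/t5.png',capture('top'))
cv2.imwrite('pics/s5.png',capture('scene'))
print(o['time_s'],o['ft_force'])
```

```text
21.125 [-0.36287444 -0.56456746 -0.160501  ]
```

View pics/w5.png

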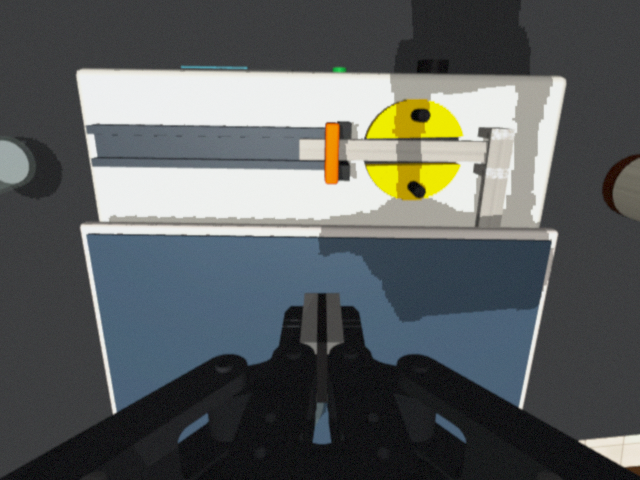

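View pics/s5.png

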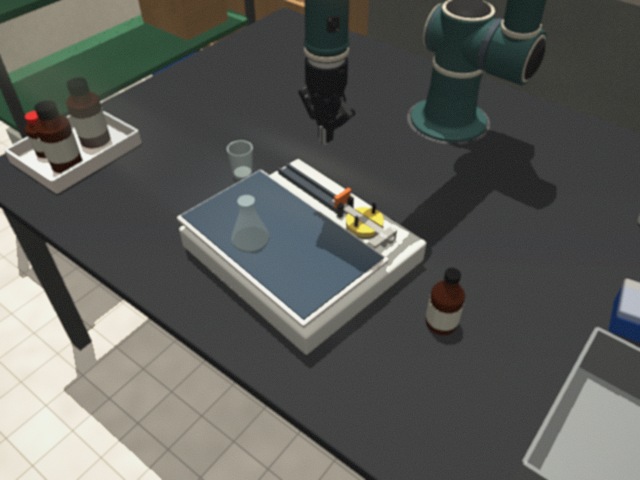

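The tab at (332,153) sits against the posts at (344,130) and (344,172), and the bar runs through the slot into the keeper at about (495,150). Flask, bottle and beaker look unmoved. One last numeric check, then hand in.

Run:
```python
from h import *
im=cv2.imread('pics/w5.png'); T=np.load('w5T.npy'); o=big(orange(im)); x,y,w,h=cv2.boundingRect(o); print(x,y,w,h)
for c in (x,x+w): print('tab edge y', loc(cast((c,y+h/2),.122,'wrist',T)[0]))
a=cv2.imread('pics/scene0.png'); b=cv2.imread('pics/s5.png')
for n,(x0,y0,x1,y1) in dict(flask=(225,190,275,252),beaker=(222,138,258,182),bottle=(420,265,470,337)).items():
    d=cv2.absdiff(a[y0:y1,x0:x1],b[y0:y1,x0:x1]); print(n,'mean diff',d.mean().round(2),'max',d.max())
arm.sign_off(); print(telemetry.get_obs()['time_s'])
```

```text
325 123 15 61
tab edge y [-0.00060492 -0.07149549]
tab edge y [-0.00074403 -0.06062629]
flask mean diff 1.66 max 8
beaker mean diff 1.73 max 10
bottle mean diff 2.33 max 19
the job is handed in; nothing more can be done
the job is handed in; nothing more can be done
```

The platform is locked and the job is handed in. The last clock reading before hand-in was 21.1 s, against the 51 s limit.

- **Disc:** I turned it clockwise from about 0.99 rad by pushing one peg (peg_a) with the closed fingertips. It then measured about 0.03 rad, within the 0.1 rad that the bar's nose draws into line.
- **Bar:** I pushed it by its orange tab through the slot and into the keeper. Push force was about 1–4 N on the way. It stalled against the stop posts, and I pressed to about 11 N there.
- **Final check, tab:** With the arm backed off, the tab's faces measured at shaker y -71.5 and -60.6 mm. Home is -72 and -62 mm, so this agrees within the 2 mm calibration. The pictures show the tab against both posts and the nose in the keeper.
- **Final check, glassware:** The scene pictures from before and after show no movement of the flask, beaker or bottle.

No check failed. The only small disagreement was the stall point, about 1 mm past my prediction, which is within calibration error.

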